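# Lock the vial carousel with its purple collar

### The job

Lock the sample tray onto its drive: take the purple collar, slide it down over the steel spindle in the middle of the vial carousel and press it past the two sprung balls until it clicks and sits fully home on the black boss, then let go. Leave the yellow and blue collars where they stand.

Things in the scene. Friction and masses are not known exactly. Their poses are not given: they have to be found in the camera images.
- collar_purple: Purple collar, a plain tube standing on end: 42 mm outer diameter, 26 mm bore, 32 mm high, about 75 g. Origin at the centre of its underside, z up along the bore. Hold it across its outside from above, about 22 mm above its underside. Passing the spindle's balls takes about 5 to 12 N down (its own weight does not do it), then little; they spring out above its top as it comes home.
- collar_yellow: Yellow collar of the same shape and size, for another tray; a bystander that stays. Origin at the centre of its underside.
- collar_blue: Blue collar of the same shape and size, for another tray; a bystander that stays. Origin at the centre of its underside.
- seat (a point): Centre of the top of the carousel's black boss, 38 mm wide: the collar's underside rests here. Steel spindle above it 64 mm tall: 22 mm diameter up to 46 mm, then tapering to an 8 mm tip. At 40 mm height two sprung brass balls, on opposite sides, stand 3.5 mm proud. Grey tray disc, 200 mm across, 6 mm below this point; its vials, 87 mm from the spindle, reach 18 mm above it. Fixed.
Not all that is in view belongs to the job. What is meant by the collar_purple is not pink, and is the larger of those in its own colour. Several things look just like the part that bears seat: the one meant starts farthest to the robot's right.

How it is judged:
By the outcome, as a careful person would: the job done as asked, in the order asked, and still so for the second after the job is handed in, with the robot touching nothing.
It also fails if it takes over 40 s, if anything falls off the work surface, if the arm or the gripper's body presses on something with over 40 N, if the wrist force passes 120 N, or if a joint passes its speed limit or range.

### The arm

A 6-joint arm with a two-finger parallel gripper is mounted at the origin on the work surface. World frame = base frame: x ahead of the robot, y to its left, z up, the work surface at z = 0. Lengths are in m, angles in rad, forces in N, time in s.
With the tool pointing down it reaches from about 0.25 to 0.725 m from the base axis. Payload 4 kg.
Tool frame: the origin (TCP) lies at the very end of the fingers, on their centre line; the grasp point (between the pads) lies 19 mm behind it; x points along the fingers, z is the direction in which the jaws open and shut, and the axes are right-handed (so a half turn about x gives the same grasp; the last joint's range is limited). The gripper opens to 85 mm and grips with 20 to 120 N. Pads are 22 mm wide; open, the fingers measure 114 mm over their backs; the gripper's body (76 mm by 85 mm) begins 54 mm behind the grasp point. The pads swing forward as they close: fully open they stand 13 mm farther back than shut.
Start: joints at [1.196, 0.241, 0.005, 1.335, 0, 1.571], TCP at [0.183, 0.465, 0.198] pointing down, gripper open.
Joint ranges: [-2.72, 2.72], [-1.05, 1.87], [-1.09, 1.28], [-1.99, 2.15], [-1.42, 1.44], [-3.14, 3.14]. Speed limits (rad/s): [2.79, 2.79, 3.14, 3.14, 3.14, 3.14].

### API

Orientations are given as a unit quaternion [x, y, z, w].
In Python, from workcell import bot gives the robot as it stands.
- The arm moves only by the tool apply_moves, never from a script. Its argument "targets" is one flat list of numbers, 7 for each row, row after row: the shift along the tool's x, y, z in units of 25 cm (1.0 is 25 cm), then the turn, a rotation vector about the tool's x, y, z in units of 0.5 rad (1.0 is 0.5 rad), then the opening, from 0 (shut) to 1 (fully open). In form: [tx, ty, tz, wx, wy, wz, claw, tx, ty, tz, wx, wy, wz, claw, ...]. A call has 1 to 12 rows; each row is the pose to reach, as a shift and turn from the pose commanded when the call began, along the tool's axes at that moment; what a row does not reach only later rows make up. A row lasts 1/12 s, in which the tool goes at most 41.7 mm and 7.16 degrees, less where a joint would pass 70% of its speed; a pose out of reach is approached as far as the arm can. A call with a number of a shift or a turn outside -1 to 1 is refused whole. A call with a gripper value outside its range is refused whole. The fingers move at their own pace and stop on an object; the grip force is fixed at half the most. Time passes only in rows, so rows that repeat a pose let the fingers close. It gives the time, the measured TCP pose, the force and the opening at its end, in the units of the state.
- bot.get_obs(): the state, without advancing time (a new reading comes with each control period).
- bot.camera(name): name is "side" or "top"; returns (picture, depth): 384x512x3 uint8, red, green, blue; 384x512 float32, m along the optical axis (not along the pixel's ray), 0 where there is no reading.
- bot.camera_params(name): a dict with "fx", "fy", "cx", "cy" (pixels), "T" (4x4, takes a point from camera to world coordinates). Camera axes: x right, y up, looking along -z (the intrinsics and any distortion apply to the point x, -y, -z); pixel columns grow to the right and rows downward; lengths in m; the calibration is good to about 2 mm. A picture is of the moment at which its call begins. camera_params takes no time and is no camera call.
- bot.job_done(): hands the job in, once; it reports no verdict.
The state is a dict: "clock": time; "joint_pos": joint angles; "joint_vel": joint speeds; "tau": joint torques, N m; "eef_pos": TCP position; "tool_rot": TCP orientation; "ft_force": force on the tool from outside, world axes, zero at the start; "ft_torque": the same for the moment, N m; "grip_width": finger opening in m.
Only numpy, scipy, OpenCV 4.12 (cv2) and the standard library are available. Lean on these libraries where they do the work, as an engineer would, in place of code of your own. Each camera call takes 0.05 s, during which the arm holds its last target.

## Working session

There is one attempt and no reset: what is moved stays moved. The work goes in short steps, Python scripts to look and compute and a tool call to move; the robot and the scene stay as the last step left them, time stands still between calls to the robot, and variables do not carry over. Pictures are saved under pics/ and viewed, and the job is handed in when it is done.

Besides the shell and the picture viewer there is one more tool, called after "Emit:" as name(argument=value, ...) on one line, values as JSON. apply_moves: Moves the arm, as the interface text tells. Its arguments: {"type":"object","properties":{"targets":{"type":"array"}},"required":["targets"]}

```bash
mkdir -p pics; ls; python3 - <<'E'
from workcell import bot
import cv2,numpy as np
for n in("top","side"):
    p,d=bot.camera(n); cv2.imwrite(f"pics/{n}0.png",p[...,::-1]); np.savez(f"{n}0.npz",p=p,d=d)
    c=bot.camera_params(n); print(n,{k:(np.round(v,4).tolist() if k=="T" else v) for k,v in c.items()})
print(bot.get_obs())
E
```

```text
pics
top {'fx': 490.62454766363345, 'fy': 490.62454766363345, 'cx': 251.66300862213177, 'cy': 189.29711503212138, 'T': [[0.0232, 0.9877, -0.1546, 0.3104], [-0.9993, 0.0273, 0.0247, 0.0691], [0.0286, 0.1539, 0.9877, 1.0875], [0.0, 0.0, 0.0, 1.0]]}
side {'fx': 385.8555688365719, 'fy': 385.8555688365719, 'cx': 252.17867884665043, 'cy': 192.19698405372017, 'T': [[-0.9666, 0.1409, -0.2139, 0.3127], [-0.2551, -0.4554, 0.853, 0.6526], [0.0228, 0.8791, 0.4762, 0.4193], [0.0, 0.0, 0.0, 1.0]]}
{'clock': 0.1, 'joint_pos': array([1.19599516e+00, 2.41336720e-01, 3.87967711e-03, 1.33523610e+00,
       5.60728868e-06, 1.57080332e+00]), 'joint_vel': array([-6.20668264e-05, -1.40032717e-03,  4.06330779e-03, -3.50486679e-04,
       -2.82539166e-03,  1.09057832e-03]), 'tau': array([ 2.89291020e-04, -3.73137653e+01,  2.53009576e+01,  1.08418163e-02,
        1.38071442e-05,  1.02050208e-06]), 'eef_pos': array([0.18280998, 0.46470115, 0.19701043]), 'tool_rot': array([-0.3984668 ,  0.58495522,  0.39771497,  0.5838445 ]), 'ft_force': array([-0.2753818 ,  0.16884122,  0.0009893 ]), 'ft_torque': array([-0.01976244,  0.03490217,  0.03435496]), 'grip_width': 0.0854784531187362}
```

View pics/top0.png

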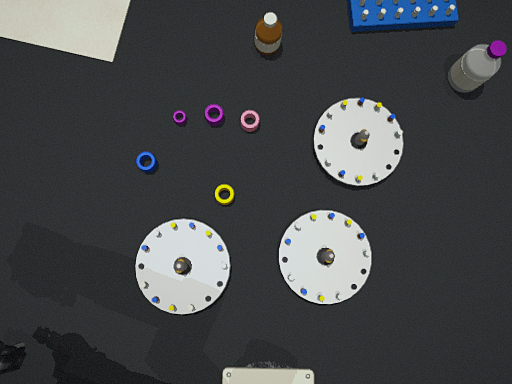

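View pics/side0.png

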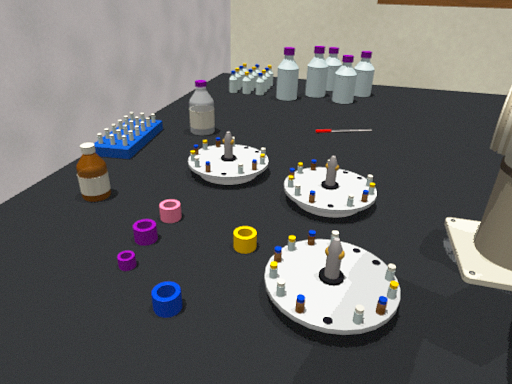

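The top view shows the purple rings at (180,117), small, and (214,113), large, with pink at (250,121). There is also a purple bottle cap at (498,48). My choice is (214,113). The carousels are at (358,141), (325,257) and (183,266); the farthest to the robot's right (-y, image right) is (358,141).

```bash
cat > h.py <<'E'
import numpy as np,cv2
from workcell import bot
def P(n,u,v,d):
    c=bot.camera_params(n);T=np.array(c["T"])
    q=np.array([(u-c["cx"])/c["fx"]*d,-(v-c["cy"])/c["fy"]*d,-d+0*u])
    return (T[:3,:3]@q).T+T[:3,3]
def ray(n,u,v,z):
    T=np.array(bot.camera_params(n)["T"]);a=P(n,u,v,1.0)-T[:3,3]
    return T[:3,3]+a*(z-T[2,3])/a[2]
def proj(n,p):
    c=bot.camera_params(n);T=np.array(c["T"]);q=T[:3,:3].T@(np.asarray(p)-T[:3,3])
    return c["cx"]-c["fx"]*q[0]/q[2], c["cy"]+c["fy"]*q[1]/q[2]
def cloud(n,p,d):
    v,u=np.mgrid[:384,:512]; m=d>0
    return P(n,u[m].astype(float),v[m].astype(float),d[m]),p[m],u[m],v[m]
E
python3 - <<'E'
from h import *
for n in("top","side"):
    f=np.load(f"{n}0.npz");p,d=f["p"],f["d"]
    print(n,bot.camera_params(n).keys())
    hsv=cv2.cvtColor(p,cv2.COLOR_RGB2HSV)
    m=cv2.inRange(hsv,(140,90,50),(158,255,255))
    k,l,s,c=cv2.connectedComponentsWithStats(m)
    for i in range(1,k):
        if s[i,4]<30: continue
        v,u=np.where((l==i)&(d>0)); X=P(n,u.astype(float),v.astype(float),d[v,u])
        top=X[X[:,2]>np.percentile(X[:,2],90)-.004]
        print(s[i],c[i].round(1),"z",np.percentile(X[:,2],[2,50,90]).round(4),"min/max",X.min(0).round(3),X.max(0).round(3))
        (cx,cy),r=cv2.minEnclosingCircle(top[:,:2].astype(np.float32)); print(" topcircle",round(cx,4),round(cy,4),round(r,4))
    # carousel
    X,C,u,v=cloud(n,p,d)
    a=ray("top",358.,141.,0.04)
    dd=np.hypot(*(X[:,:2]-a[:2]).T); s=dd<.13
    X=X[s]; print(a.round(3)); h,e=np.histogram(X[:,2],np.arange(-.01,.14,.004)); print(list(zip(e.round(3),h)))
f=np.load("top0.npz")["p"][...,::-1];g=np.load("side0.npz")["p"][...,::-1]
a=cv2.resize(f[85:150,160:280],None,fx=4,fy=4);b=cv2.resize(f[90:195,305:412],(480,471));c=cv2.resize(g[120:195,170:290],None,fx=4,fy=4)
e=cv2.resize(g[190:280,100:220],(300,225))
o=np.zeros((600,800,3),np.uint8)
o[:260,:480]=cv2.resize(a,(480,260));o[:225,490:790]=e;o[270:570,:306]=cv2.resize(b,(306,300));o[270:570,315:795]=c
cv2.imwrite("pics/crop1.png",o)
E
```

```text
top dict_keys(['fx', 'fy', 'cx', 'cy', 'T'])
[487  40  20  19 264] [496.8  48.6] z [-0.001   0.1603  0.1624] min/max [ 0.743 -0.561 -0.007] [ 0.859 -0.43   0.164]
 topcircle 0.7604 -0.4471 0.018
[204 104  20  22 285] [213.5 114.2] z [-0.0008  0.0293  0.0334] min/max [ 0.624  0.112 -0.005] [0.678 0.156 0.038]
 topcircle 0.6452 0.1322 0.0208
[173 110  13  15 136] [179.2 117. ] z [-0.0013  0.019   0.0231] min/max [ 0.624  0.196 -0.002] [0.661 0.226 0.026]
 topcircle 0.6382 0.2095 0.0141
[ 0.589 -0.189  0.04 ]
[(np.float64(-0.01), np.int64(4)), (np.float64(-0.006), np.int64(579)), (np.float64(-0.002), np.int64(2406)), (np.float64(0.002), np.int64(628)), (np.float64(0.006), np.int64(7)), (np.float64(0.01), np.int64(0)), (np.float64(0.014), np.int64(0)), (np.float64(0.018), np.int64(0)), (np.float64(0.022), np.int64(3)), (np.float64(0.026), np.int64(52)), (np.float64(0.03), np.int64(1542)), (np.float64(0.034), np.int64(3493)), (np.float64(0.038), np.int64(477)), (np.float64(0.042), np.int64(54)), (np.float64(0.046), np.int64(58)), (np.float64(0.05), np.int64(50)), (np.float64(0.054), np.in
[... 2531 characters left out ...]
p.int64(111)), (np.float64(0.058), np.int64(48)), (np.float64(0.062), np.int64(10)), (np.float64(0.066), np.int64(17)), (np.float64(0.07), np.int64(12)), (np.float64(0.074), np.int64(14)), (np.float64(0.078), np.int64(19)), (np.float64(0.082), np.int64(19)), (np.float64(0.086), np.int64(17)), (np.float64(0.09), np.int64(12)), (np.float64(0.094), np.int64(12)), (np.float64(0.098), np.int64(9)), (np.float64(0.102), np.int64(5)), (np.float64(0.106), np.int64(0)), (np.float64(0.11), np.int64(0)), (np.float64(0.114), np.int64(0)), (np.float64(0.118), np.int64(0)), (np.float64(0.122), np.int64(0)), (np.float64(0.126), np.int64(0)), (np.float64(0.13), np.int64(0)), (np.float64(0.134), np.int64(0))]
```

View pics/crop1.png

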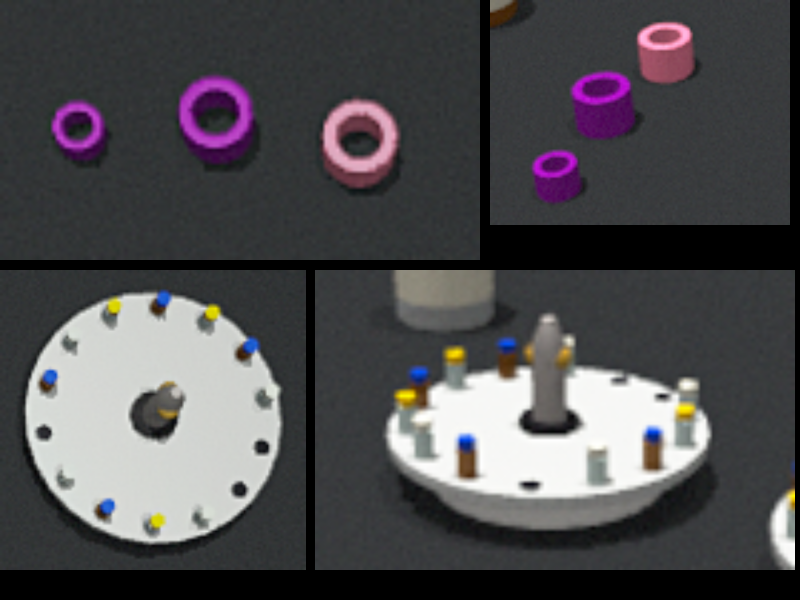

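```bash
python3 - <<'E'
from h import *
for n in("top","side"):
    f=np.load(f"{n}0.npz");p,d=f["p"],f["d"]
    X,C,u,v=cloud(n,p,d)
    s=np.hypot(X[:,0]-.589,X[:,1]+.189)<.12
    t=s&(abs(X[:,2]-.034)<.006)&(C.min(1)>110)
    print(n,"tray z",np.median(X[t,2]),"n",t.sum())
    m=np.zeros((384,512),np.uint8);m[v[t],u[t]]=255
    m=cv2.morphologyEx(m,cv2.MORPH_CLOSE,np.ones((9,9)))
    c=max(cv2.findContours(m,0,1)[0],key=cv2.contourArea); h=cv2.convexHull(c)
    E=ray  # hull -> world plane z tray
    W=np.array([ray(n,float(a),float(b),.035)[:2] for a,b in h[:,0]])
    A=np.c_[2*W,np.ones(len(W))];q=np.linalg.lstsq(A,(W**2).sum(1),rcond=None)[0]
    print(" disc centre",q[:2].round(4),"r",np.sqrt(q[2]+q[:2]@q[:2]).round(4))
    s=np.hypot(X[:,0]-.589,X[:,1]+.189)<.04
    for lo,hi in((.06,.07),(.07,.08),(.08,.09),(.09,.1),(.1,.11)):
        k=s&(X[:,2]>lo)&(X[:,2]<hi); print(lo,k.sum(),X[k].mean(0).round(4),u[k].mean().round(1),v[k].mean().round(1))
    # collar top rim outer: ellipse of collar mask, top-plane ray bbox
    for c0,z in (((.643,.1335),.032),):
        print("collar proj",np.round(proj(n,[*c0,.032]),1),np.round(proj(n,[*c0,0]),1))
    # bbox-based collar
    hsv=cv2.cvtColor(p,cv2.COLOR_RGB2HSV)
    m=cv2.inRange(hsv,(140,90,50),(158,255,255));k,l,st,ce=cv2.connectedComponentsWithStats(m)
    o=dict(top=(213,114),side=(145,231))[n];i=min(range(1,k),key=lambda i:np.hypot(*(ce[i]-o)));m=(l==i).astype(np.uint8)
    # bore hole
    co,hi=cv2.findContours(m,cv2.RETR_CCOMP,1)
    for a,b in zip(co,hi[0]):
        if len(a)>5:
            e=cv2.fitEllipse(a);print("contour parent",b[3],"area",cv2.contourArea(a),np.round(e[0],1),np.round(e[1],1),"ray z.032",ray(n,*e[0],.032).round(4),"z.016",ray(n,*e[0],.016).round(4))
E
```

```text
top tray z 0.03501408470821854 n 5266
 disc centre [ 0.5902 -0.1905] r 0.0992
0.06 15 [ 0.5843 -0.1846  0.0657] 358.7 139.9
0.07 11 [ 0.586  -0.1827  0.0756] 358.9 138.0
0.08 37 [ 0.5867 -0.1871  0.0858] 362.1 136.5
0.09 42 [ 0.5877 -0.188   0.0943] 363.6 135.0
0.1 25 [ 0.589  -0.1897  0.1038] 365.6 133.2
collar proj [212.7 113.9] [213.4 118.2]
contour parent -1 area 309.5 [213.6 114.2] [18.3 21.8] ray z.032 [0.6423 0.1315 0.032 ] z.016 [0.6474 0.1324 0.016 ]
contour parent 0 area 62.0 [213.9 114.4] [ 7.4 11. ] ray z.032 [0.642  0.1308 0.032 ] z.016 [0.647  0.1318 0.016 ]
side tray z 0.03383999322153497 n 1669
 disc centre [ 0.5851 -0.1808] r 0.101
0.06 34 [ 0.5847 -0.1814  0.0653] 228.2 148.2
0.07 35 [ 0.5852 -0.1818  0.0754] 228.1 144.3
0.08 46 [ 0.5844 -0.1825  0.0849] 228.4 140.5
0.09 29 [ 0.5855 -0.1845  0.0949] 228.2 136.2
0.1 9 [ 0.5861 -0.1874  0.1023] 228.3 132.9
collar proj [144. 224.] [145.9 238.6]
contour parent -1 area 547.5 [144.8 231.5] [25.2 28.2] ray z.032 [0.6298 0.1546 0.032 ] z.016 [0.6429 0.134  0.016 ]
```

```bash
cat >> h.py <<'E'
from scipy.spatial.transform import Rotation as R
def plan(target,jaw=None):
    o=bot.get_obs();r=R.from_quat(o["tool_rot"]);M=r.as_matrix()
    sh=M.T@(np.asarray(target)-o["eef_pos"])/.25
    print("t",o["clock"],"pos",o["eef_pos"].round(4),"F",o["ft_force"].round(1),"w",round(o["grip_width"],4))
    print("axes x",M[:,0].round(3),"y",M[:,1].round(3),"z",M[:,2].round(3))
    print("shift",sh.round(3),"mm",(sh*250).round(1))
    if jaw is not None:
        b=None
        for s in(1,-1):
            z=np.array([s*jaw[0],s*jaw[1],0]);z/=np.linalg.norm(z);x=np.array([0,0,-1.])
            T=np.c_[x,np.cross(z,x),z];w=R.from_matrix(M.T@T).as_rotvec()/.5
            print("turn",w.round(3))
E
python3 - <<'E'
from h import *
print(bot.get_obs()["joint_pos"].round(3))
plan([.645,.1325,.12],[1,0])
E
```

```text
[1.196 0.241 0.004 1.335 0.    1.571]
t 0.1 pos [0.1828 0.4647 0.197 ] F [-0.3  0.2  0. ] w 0.0855
axes x [-0.001 -0.002 -1.   ] y [-0.931  0.366  0.   ] z [ 0.366  0.931 -0.002]
shift [ 0.309 -2.207 -0.559] mm [  77.3 -551.7 -139.8]Traceback (most recent call last):
  File "<stdin>", line 3, in <module>
  File "h.py", line 26, in plan
    z=np.array([s*jaw[0],s*jaw[1],0]);z/=np.linalg.norm(z);x=np.array([0,0,-1.])
                                      ^^^^^^^^^^^^^^^^^^^^
numpy._core._exceptions._UFuncOutputCastingError: Cannot cast ufunc 'divide' output from dtype('float64') to dtype('int64') with casting rule 'same_kind'
```

Emit:
apply_moves(targets=[0,-0.4,-0.1,0.5,0,0,1,0,-0.8,-0.2,0.9,0,0,1,0,-0.8,-0.2,0.9,0,0,1,0,-0.8,-0.2,0.9,0,0,1,0,-0.8,-0.2,0.9,0,0,1,0,-0.8,-0.2,0.9,0,0,1])

```text
clock: 0.6
eef_pos: [0.3556, 0.3414, 0.1973]
tool_rot: [-0.256, 0.659, 0.254, 0.66]
ft_force: [0.8, 1.2, -0.1]
grip_width: 0.0855
```

```bash
sed -i 's/jaw\[1\],0\]/jaw[1],0.]/' h.py; python3 - <<'E'
from h import *
plan([.645,.1325,.15],[1,0.])
E
```

```text
t 0.6 pos [0.3556 0.3414 0.1973] F [ 0.8  1.2 -0.1] w 0.0855
axes x [ 0.002 -0.002 -1.   ] y [-0.672  0.74  -0.003] z [ 0.74   0.672 -0.   ]
shift [ 0.193 -1.396  0.295] mm [  48.3 -349.    73.8]
turn [1.475 0.002 0.006]
turn [-4.808e+00 -7.000e-03  2.000e-03]
```

Emit:
apply_moves(targets=[0,-0.4,0.1,0.3,0,0,1,0,-0.7,0.15,0.6,0,0,1,0,-0.9,0.2,0.9,0,0,1,0,-0.9,0.2,0.9,0,0,1,0,-0.9,0.2,0.9,0,0,1,0,-0.9,0.2,0.9,0,0,1,0,-0.9,0.2,0.9,0,0,1])

```text
clock: 1.18
eef_pos: [0.5434, 0.2112, 0.1965]
tool_rot: [-0.103, 0.7, 0.102, 0.7]
ft_force: [-0.4, 0.7, -0.2]
grip_width: 0.0853
```

```bash
python3 - <<'E'
from h import *
print(bot.get_obs()["joint_vel"].round(3))
plan([.645,.1325,.1],[1,0.])
E
```

```text
[ 0.064 -0.038 -0.059  0.018  0.044  0.039]
t 1.1833 pos [0.5434 0.2112 0.1965] F [-0.4  0.7 -0.2] w 0.0853
axes x [ 0.    -0.001 -1.   ] y [-0.286  0.958 -0.001] z [ 0.958  0.286 -0.   ]
shift [ 0.386 -0.417  0.299] mm [  96.6 -104.3   74.8]
turn [ 0.581 -0.     0.003]
turn [-5.702e+00 -4.000e-03 -0.000e+00]
```

Emit:
apply_moves(targets=[0.1,-0.2,0.15,0.3,0,0,1,0.2,-0.42,0.3,0.58,0,0,1,0.386,-0.417,0.3,0.58,0,0,1,0.386,-0.417,0.3,0.58,0,0,1,0.386,-0.417,0.3,0.58,0,0,1,0.386,-0.417,0.3,0.58,0,0,1,0.386,-0.417,0.3,0.58,0,0,1])

```text
clock: 1.77
eef_pos: [0.6416, 0.1375, 0.1015]
tool_rot: [-0.002, 0.708, 0.003, 0.707]
ft_force: [0.6, 0.6, 0.6]
grip_width: 0.0849
```

```bash
python3 - <<'E'
from h import *
p,d=bot.camera("side");cv2.imwrite("pics/s1.png",cv2.resize(p[130:290,60:260,::-1],None,fx=3,fy=3))
plan([.645,.1325,.002],[1,0.])
print(bot.get_obs()["joint_vel"].round(3))
E
```

```text
t 1.8167 pos [0.6424 0.138  0.1031] F [ 0.1 -0.3 -0.3] w 0.0852
axes x [ 0.002  0.001 -1.   ] y [-0.008  1.     0.001] z [1.    0.008 0.002]
shift [ 0.404 -0.022  0.009] mm [101.1  -5.6   2.3]
turn [ 0.015  0.004 -0.002]
turn [-6.268e+00  3.000e-03  6.000e-03]
[ 0.005 -0.028  0.013 -0.004 -0.003 -0.002]
```

View pics/s1.png

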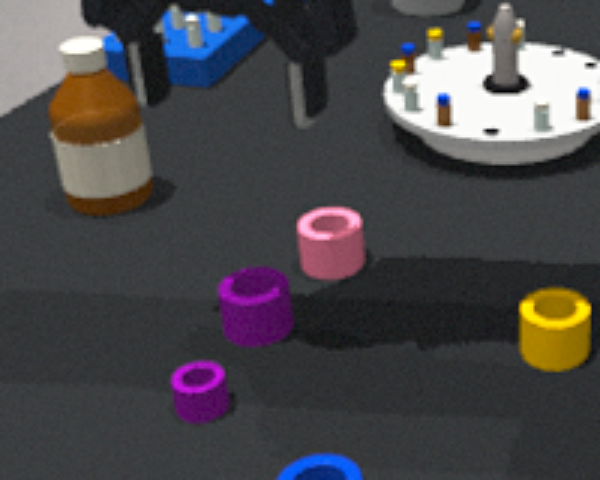

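Emit:
apply_moves(targets=[0.1,-0.022,0.009,0,0,0,1,0.2,-0.022,0.009,0,0,0,1,0.28,-0.022,0.009,0,0,0,1,0.34,-0.022,0.009,0,0,0,1,0.34,-0.022,0.009,0,0,0,1,0.34,-0.022,0.009,0,0,0,1])

```text
clock: 2.32
eef_pos: [0.6447, 0.1323, 0.0182]
tool_rot: [-0.003, 0.707, 0.003, 0.708]
ft_force: [-0.2, 0.4, 0.2]
grip_width: 0.0856
```

```bash
python3 - <<'E'
from h import *
p,d=bot.camera("side");cv2.imwrite("pics/s2.png",cv2.resize(p[130:290,60:260,::-1],None,fx=3,fy=3))
plan([.645,.1325,.002],[1,0.])
E
```

```text
t 2.3667 pos [0.6458 0.1323 0.0192] F [-0.   0.8  0.4] w 0.0854
axes x [ 0.004  0.001 -1.   ] y [-0.008  1.     0.001] z [1.    0.008 0.004]
shift [ 0.069  0.001 -0.003] mm [17.1  0.2 -0.9]
turn [ 0.015  0.008 -0.002]
turn [-6.268e+00  3.000e-03  1.200e-02]
```

View pics/s2.png

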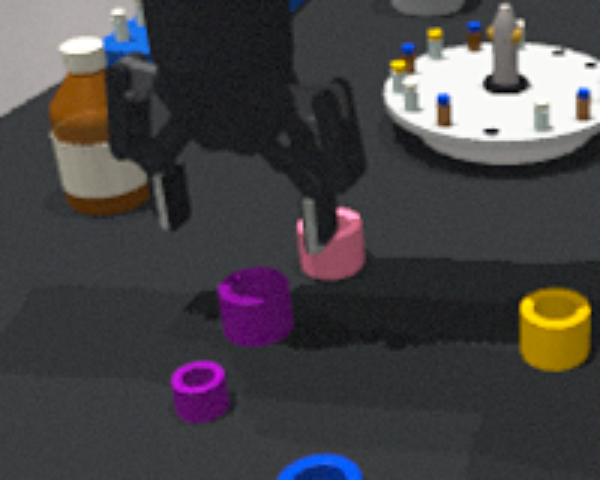

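```bash
python3 - <<'E'
from h import *
for z in(.019,.032):
  for x in(.6035,.6885): print(z,x,np.round(proj("side",[x,.1323,z]),1))
print(proj("side",[.645,.1325,.032]))
E
```

```text
0.019 0.6035 [164.9 233.2]
0.019 0.6885 [122.8 225.7]
0.032 0.6035 [164.3 227.2]
0.032 0.6885 [121.8 219.7]
(np.float64(143.24249839992737), np.float64(223.54776541780518))
```

```bash
python3 - <<'E'
from h import *
for n in("side","top"):
    p,d=bot.camera(n);cv2.imwrite(f"pics/{n}3.png",p[...,::-1])
    X,C,u,v=cloud(n,p,d)
    s=(abs(X[:,0]-.645)<.075)&(abs(X[:,1]-.1325)<.06)&(X[:,2]>.012)&(X[:,2]<.12)
    s&=~((C[:,0]>100)&(C[:,1]<60))
    X=X[s]
    for lo in np.arange(.012,.1,.008):
        k=(X[:,2]>=lo)&(X[:,2]<lo+.008)
        for side in(-1,1):
            q=k&((X[:,0]-.645)*side>0)
            if q.sum(): print(n,lo.round(3),side,q.sum(),X[q].min(0).round(3),X[q].max(0).round(3))
o=bot.get_obs();print(o["eef_pos"],o["clock"])
E
```

```text
side 0.012 -1 89 [0.621 0.073 0.012] [0.645 0.155 0.02 ]
side 0.012 1 33 [0.645 0.12  0.013] [0.656 0.155 0.02 ]
side 0.02 -1 96 [0.62  0.073 0.02 ] [0.645 0.155 0.028]
side 0.02 1 48 [0.645 0.119 0.02 ] [0.658 0.155 0.028]
side 0.028 -1 80 [0.621 0.112 0.028] [0.645 0.156 0.033]
side 0.028 1 42 [0.645 0.115 0.028] [0.661 0.153 0.032]
side 0.06 -1 5 [0.594 0.132 0.065] [0.596 0.142 0.067]
side 0.06 1 13 [0.686 0.119 0.064] [0.689 0.142 0.068]
side 0.068 -1 32 [0.588 0.13  0.068] [0.601 0.144 0.076]
side 0.068 1 44 [0.686 0.123 0.069] [0.699 0.145 0.076]
side 0.076 -1 48 [0.587 0.124 0.076] [0.601 0.144 0.084]
side 0.076 1 54 [0.686 0.122 0.076] [0.701 0.145 0.084]
side 0.084 -1 47 [0.587 0.127 0.084] [0.602 0.144 0.092]
side 0.084 1 48 [0.685 0.123 0.084] [0.7   0.144 0.092]
side 0.092 -1 57 [0.587 0.125 0.092] [0.6   0.145 0.1  ]
side 0.092 1 52 [0.685 0.122 0.092] [0.7   0.144 0.1  ]
[0.64647262 0.13198463 0.0194227 ] 2.4667
```

View pics/top3.png

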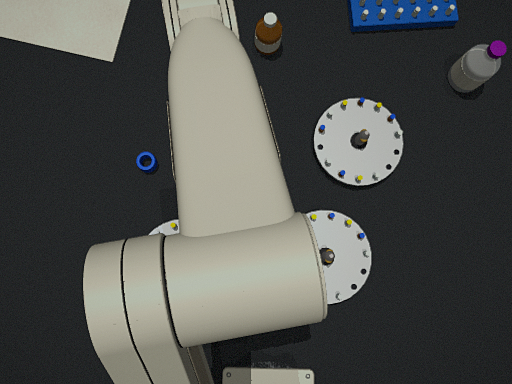

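The side depth puts the open fingertips at z≈0.065, while the TCP reads 0.019; with the 13 mm swing they should be at about 0.032. x and y agree. I'll go down in steps and check with the camera.

Emit:
apply_moves(targets=[0.04,0,-0.003,0,0,0,1,0.068,0,-0.003,0,0,0,1,0.068,0,-0.003,0,0,0,1,0.068,0,-0.003,0,0,0,1])

```text
clock: 2.8
eef_pos: [0.643, 0.1306, -0.0018]
tool_rot: [-0.002, 0.708, 0.002, 0.706]
ft_force: [0.2, -0.2, 0.1]
grip_width: 0.0856
```

```bash
cat >> h.py <<'E'
def tips(c,name,n="side",r=.075,zlo=.004):
    p,d=bot.camera(n);cv2.imwrite(f"pics/{name}.png",p[...,::-1])
    X,C,u,v=cloud(n,p,d)
    s=(abs(X[:,0]-c[0])<r)&(abs(X[:,1]-c[1])<.04)&(X[:,2]>zlo)&(X[:,2]<.3)&(C.max(1)-C.min(1)<40)
    for side in(-1,1):
        q=X[s&((X[:,0]-c[0])*side>.022)]
        if len(q): z=np.percentile(q[:,2],1); k=q[(q[:,2]<z+.02)];print("tip",side,"z",z.round(4),"x",k[:,0].min().round(4),k[:,0].max().round(4),"y",k[:,1].min().round(4),k[:,1].max().round(4))
    return p,d
E
python3 - <<'E'
from h import *
p,d=tips([.645,.1325],"s4");cv2.imwrite("pics/s4.png",cv2.resize(p[130:290,60:260,::-1],None,fx=3,fy=3))
plan([.645,.1325,.002],[1,0.])
o=bot.get_obs();print(o["joint_pos"].round(4))
E
```

```text
tip -1 z 0.0554 x 0.5846 0.6229 y 0.1241 0.143
tip 1 z 0.0467 x 0.6831 0.698 y 0.1184 0.1433
t 2.85 pos [ 0.6435  0.1307 -0.0013] F [-1.  -1.2  0.8] w 0.0853
axes x [-0.001 -0.    -1.   ] y [-0.006  1.    -0.   ] z [ 1.     0.006 -0.001]
shift [-0.013  0.007  0.006] mm [-3.3  1.8  1.5]
turn [ 0.012 -0.002  0.   ]
turn [-6.272e+00 -1.000e-03 -4.000e-03]
[0.2004 0.6857 0.172  1.0583 0.     1.7654]
```

View pics/s4.png

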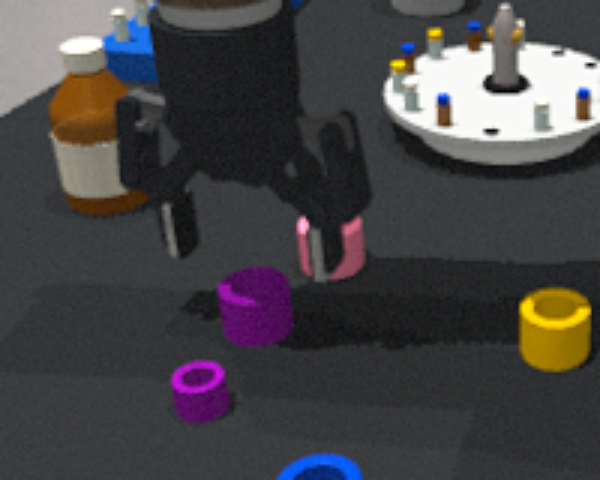

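Emit:
apply_moves(targets=[0.05,0.004,0.004,0,0,0,1,0.09,0.004,0.004,0,0,0,1,0.09,0.004,0.004,0,0,0,1,0.09,0.004,0.004,0,0,0,1,0.09,0.004,0.004,0,0,0,1])

```text
clock: 3.27
eef_pos: [0.6447, 0.1318, -0.0237]
tool_rot: [-0.002, 0.707, 0.002, 0.707]
ft_force: [-1.4, 0.0, -0.6]
grip_width: 0.0861
```

```bash
python3 - <<'E'
from h import *
p,d=tips([.645,.1325],"s5");cv2.imwrite("pics/s5.png",cv2.resize(p[130:290,60:260,::-1],None,fx=3,fy=3))
plan([.645,.1325,.002],[1,0.])
o=bot.get_obs();print(o["joint_pos"].round(4))
E
```

```text
tip -1 z 0.0332 x 0.586 0.6226 y 0.1228 0.144
tip 1 z 0.0248 x 0.6843 0.7002 y 0.121 0.1447
t 3.3167 pos [ 0.6451  0.1319 -0.0232] F [0.8 0.5 0.9] w 0.0853
axes x [ 0. -0. -1.] y [-0.006  1.    -0.   ] z [1.    0.006 0.   ]
shift [-0.101  0.002 -0.   ] mm [-25.2   0.6  -0.1]
turn [0.012 0.    0.   ]
turn [-6.271 -0.     0.   ]
[ 0.2017  0.7102  0.1548  1.0154 -0.      1.7665]
```

View pics/s5.png

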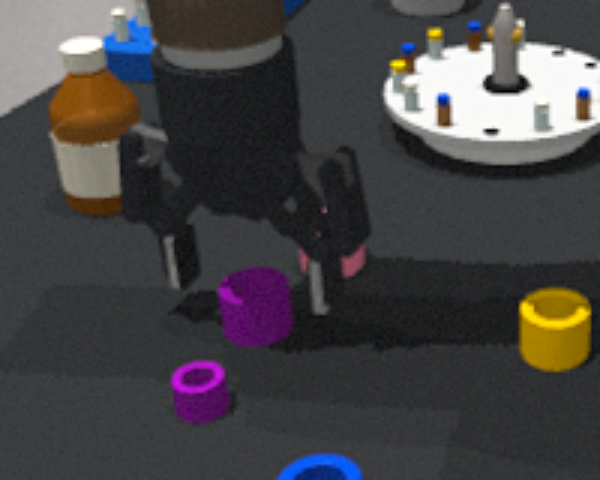

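Emit:
apply_moves(targets=[0.03,0.002,0,0,0,0,1,0.048,0.002,0,0,0,0,1,0.048,0.002,0,0,0,0,1,0.048,0.002,0,0,0,0,1])

```text
clock: 3.65
eef_pos: [0.6444, 0.1323, -0.0359]
tool_rot: [-0.002, 0.708, 0.002, 0.707]
ft_force: [-0.0, 0.1, -0.1]
grip_width: 0.0857
```

```bash
python3 - <<'E'
from h import *
p,d=tips([.645,.1325],"s6");cv2.imwrite("pics/s6.png",cv2.resize(p[130:290,60:260,::-1],None,fx=3,fy=3))
plan([.645,.1325,.002],[1,0.])
E
```

```text
tip -1 z 0.0217 x 0.5858 0.6229 y 0.1249 0.144
tip 1 z 0.0129 x 0.6841 0.6997 y 0.1217 0.1447
t 3.7 pos [ 0.6447  0.1324 -0.0355] F [-0.7  0.1 -0.3] w 0.0854
axes x [-0.001 -0.    -1.   ] y [-0.006  1.    -0.   ] z [ 1.     0.006 -0.001]
shift [-0.15   0.     0.001] mm [-37.5   0.1   0.3]
turn [ 0.012 -0.001  0.   ]
turn [-6.271e+00 -0.000e+00 -2.000e-03]
```

View pics/s6.png

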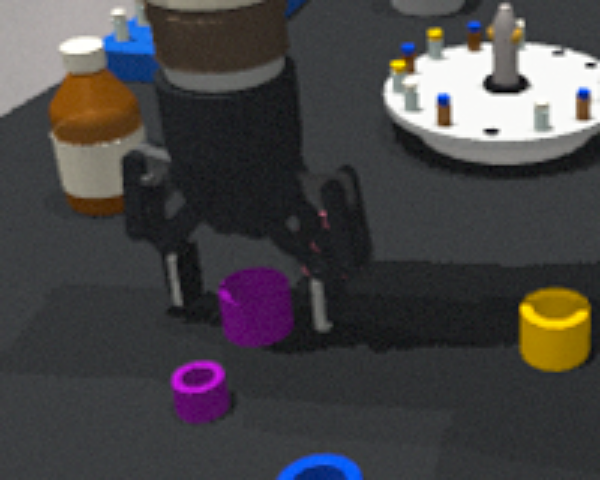

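Emit:
apply_moves(targets=[0.004,0,0,0,0,0,0.5,0.004,0,0,0,0,0,0,0.004,0,0,0,0,0,0,0.004,0,0,0,0,0,0,0.004,0,0,0,0,0,0,0.004,0,0,0,0,0,0,0.004,0,0,0,0,0,0,0.004,0,0,0,0,0,0])

```text
clock: 4.37
eef_pos: [0.646, 0.1326, -0.0349]
tool_rot: [-0.002, 0.706, 0.002, 0.708]
ft_force: [-1.2, -0.5, 5.4]
grip_width: 0.0406
```

```bash
python3 - <<'E'
from h import *
p,d=tips([.645,.1325],"s7");cv2.imwrite("pics/s7.png",cv2.resize(p[130:290,60:260,::-1],None,fx=3,fy=3))
plan([.645,.1325,.002],[1,0.])
E
```

```text
tip -1 z 0.0131 x 0.6094 0.6229 y 0.1243 0.1445
tip 1 z 0.01 x 0.6671 0.6779 y 0.1373 0.1453
t 4.4167 pos [ 0.6459  0.1326 -0.0348] F [-1.  -0.5  6.4] w 0.0405
axes x [ 0.002  0.    -1.   ] y [-0.006  1.     0.   ] z [1.    0.006 0.002]
shift [-0.147 -0.    -0.003] mm [-36.8  -0.1  -0.8]
turn [ 0.012  0.004 -0.001]
turn [-6.271e+00  2.000e-03  7.000e-03]
```

View pics/s7.png

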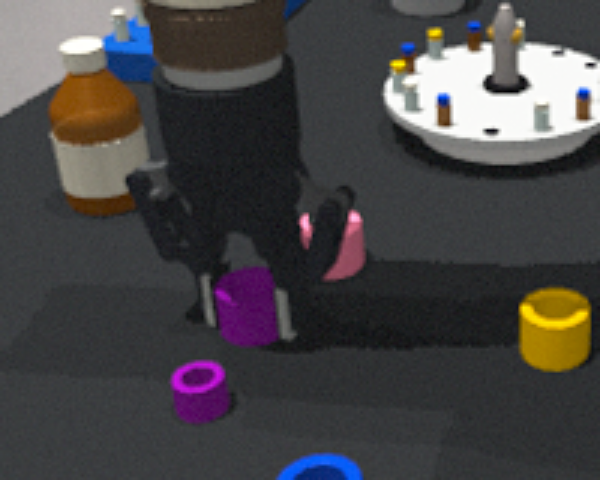

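Emit:
apply_moves(targets=[-0.08,0,0,0,0,0,0,-0.2,0,0,0,0,0,0,-0.35,0,0,0,0,0,0,-0.5,0,0,0,0,0,0,-0.6,0,0,0,0,0,0,-0.6,0,0,0,0,0,0,-0.6,0,0,0,0,0,0,-0.6,0,0,0,0,0,0])

```text
clock: 5.08
eef_pos: [0.6441, 0.1322, 0.1125]
tool_rot: [-0.002, 0.708, 0.002, 0.706]
ft_force: [-0.2, 0.1, -0.9]
grip_width: 0.0405
```

```bash
cat >> h.py <<'E'
def purple(p,d,n,near):
    hsv=cv2.cvtColor(p,cv2.COLOR_RGB2HSV);m=cv2.inRange(hsv,(140,80,40),(160,255,255))&(d>0)
    k,l,s,c=cv2.connectedComponentsWithStats(m.astype(np.uint8))
    for i in range(1,k):
        if s[i,4]<15: continue
        v,u=np.where(l==i);X=P(n,u.astype(float),v.astype(float),d[v,u])
        if np.hypot(*(np.median(X,0)[:2]-near[:2]))<.08: print(n,"purple",s[i],c[i].round(1),"pct2",np.percentile(X,2,axis=0).round(4),"med",np.median(X,0).round(4),"pct98",np.percentile(X,98,axis=0).round(4))
E
python3 - <<'E'
from h import *
p,d=tips([.645,.1325],"s8");cv2.imwrite("pics/s8.png",p[...,::-1])
purple(p,d,"side",[.645,.1325])
plan([.5895,-.19,.095])
E
```

```text
tip -1 z 0.1531 x 0.6079 0.6228 y 0.1215 0.1448
tip 1 z 0.157 x 0.6673 0.6769 y 0.1373 0.1442
side purple [121 145  24  27 555] [132.6 157.8] pct2 [0.624  0.1198 0.1476] med [0.6403 0.149  0.169 ] pct98 [0.6632 0.1549 0.1788]
t 5.1333 pos [0.6435 0.1321 0.1116] F [-0.7  0.3 -1.1] w 0.0409
axes x [-0.004 -0.001 -1.   ] y [-0.006  1.    -0.001] z [ 1.     0.006 -0.004]
shift [ 0.068 -1.287 -0.223] mm [  17.  -321.8  -55.8]
```

View pics/s8.png

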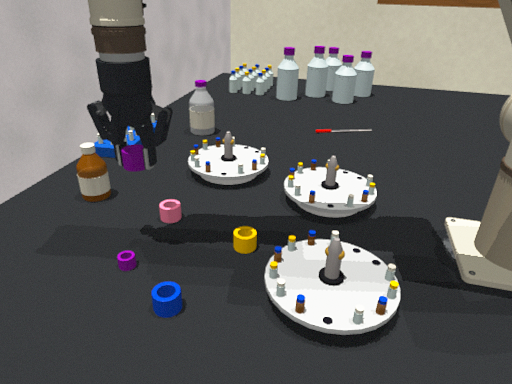

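Emit:
apply_moves(targets=[0,-0.1,-0.02,0,0,0,0,0,-0.24,-0.05,0,0,0,0,0,-0.4,-0.08,0,0,0,0,0,-0.55,-0.1,0,0,0,0,0,-0.7,-0.13,0,0,0,0,0,-0.84,-0.16,0,0,0,0,0,-0.95,-0.19,0,0,0,0,0,-1,-0.2,0,0,0,0,0,-1,-0.2,0,0,0,0,0,-1,-0.2,0,0,0,0,0,-1,-0.2,0,0,0,0])

```text
clock: 6.05
eef_pos: [0.5962, -0.1166, 0.1127]
tool_rot: [-0.002, 0.708, 0.003, 0.706]
ft_force: [0.2, -0.1, -0.3]
grip_width: 0.041
```

```bash
python3 - <<'E'
from h import *
plan([.5885,-.19,.095],[1,0.])
E
```

```text
t 6.05 pos [ 0.5962 -0.1166  0.1127] F [ 0.2 -0.1 -0.3] w 0.041
axes x [-0.002  0.001 -1.   ] y [-0.007  1.     0.001] z [ 1.     0.007 -0.002]
shift [ 0.07  -0.294 -0.033] mm [ 17.6 -73.4  -8.2]
turn [ 0.014 -0.004 -0.002]
turn [-6.269e+00  4.000e-03 -6.000e-03]
```

Emit:
apply_moves(targets=[0,-0.08,-0.01,0,0,0,0,0,-0.18,-0.02,0,0,0,0,0.03,-0.26,-0.03,0,0,0,0,0.05,-0.29,-0.033,0,0,0,0,0.05,-0.293,-0.033,0,0,0,0,0.05,-0.293,-0.033,0,0,0,0,0.05,-0.293,-0.033,0,0,0,0])

```text
clock: 6.63
eef_pos: [0.589, -0.1895, 0.1012]
tool_rot: [-0.003, 0.707, 0.003, 0.707]
ft_force: [-0.1, 0.9, -0.7]
grip_width: 0.0413
```

```bash
python3 - <<'E'
from h import *
for n in("side","top"):
    p,d=bot.camera(n)
    purple(p,d,n,[.5885,-.19])
    b=p[60:200,160:320,::-1] if n=="side" else p[60:220,280:440,::-1]
    cv2.imwrite(f"pics/{n}9.png",cv2.resize(b,None,fx=4,fy=4))
plan([.5885,-.19,.095],[1,0.])
E
```

```text
side purple [219 104  16  19 283] [226.7 112.7] pct2 [ 0.569  -0.6415 -0.0012] med [ 0.5864 -0.1724  0.1558] pct98 [ 0.747  -0.166   0.1674]
top purple [361 114  13  23 160] [366.3 125.7] pct2 [ 0.5687 -0.1917  0.1418] med [ 0.585  -0.1747  0.1663] pct98 [ 0.6096 -0.1683  0.2022]
t 6.7333 pos [ 0.5892 -0.1897  0.1016] F [ 0.9 -0.5 -1.4] w 0.0405
axes x [ 0.  0. -1.] y [-0.008  1.     0.   ] z [1.    0.008 0.   ]
shift [ 0.026 -0.001 -0.003] mm [ 6.6 -0.3 -0.7]
turn [ 0.016  0.001 -0.001]
turn [-6.267e+00  1.000e-03  1.000e-03]
```

View pics/side9.png

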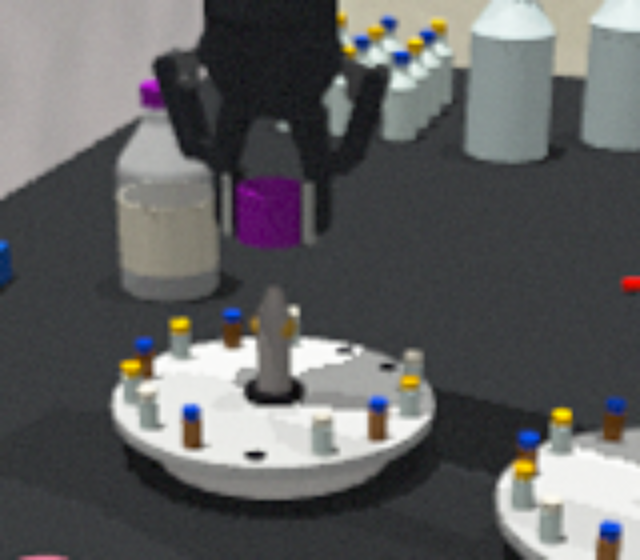

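View pics/top9.png

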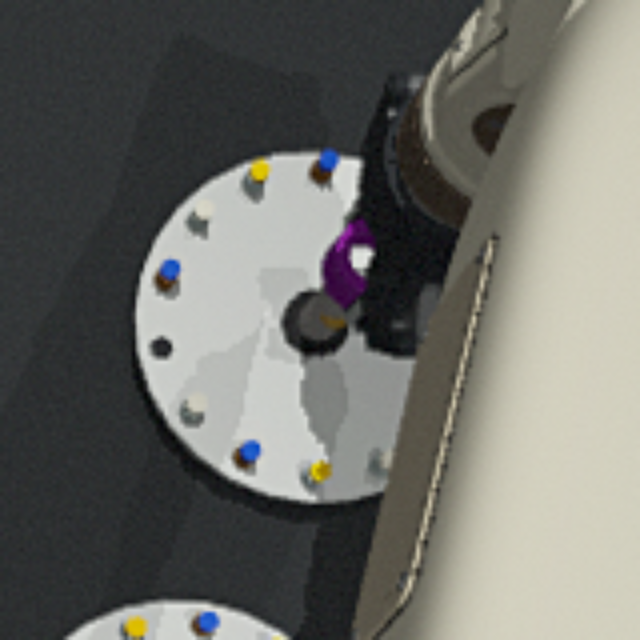

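```bash
python3 - <<'E'
from h import *
for z in(.05,.08,.1,.14,.155,.17): print(z,np.round(proj("side",[.5885,-.19,z]),2))
print("dx 5mm",np.round(proj("side",[.5935,-.19,.155]),2),"dy 5mm",np.round(proj("side",[.5885,-.185,.155]),2))
p,d=bot.camera("side")
f=np.load("side0.npz")
def edges(row,l,r,b): return row
for v in range(104,123,2): print(v,[tuple(int(c) for c in p[v,u]) for u in range(215,240)] if v in(112,118) else "")
g=f["p"].astype(float).sum(2)
q=p.astype(float).sum(2)
for v in(138,142,146,148): print(v,f["p"][v,220:238].sum(1).tolist(), p[v,220:238].astype(int).sum(1).tolist(), (f["d"][v,220:238]*1000).astype(int).tolist())
print((d[112,215:240]*1000).astype(int).tolist());print((d[118,215:240]*1000).astype(int).tolist())
E
```

```text
0.05 [227.86 152.57]
0.08 [227.78 141.14]
0.1 [227.71 133.32]
0.14 [227.59 117.19]
0.155 [227.54 110.97]
0.17 [227.49 104.64]
dx 5mm [225.51 110.76] dy 5mm [226.88 111.56]
104 
106 
108 
110 
112 [(74, 75, 74), (121, 122, 119), (102, 107, 100), (31, 19, 37), (68, 8, 78), (96, 14, 105), (90, 10, 104), (95, 21, 107), (94, 16, 105), (90, 12, 101), (92, 8, 99), (84, 9, 96), (80, 14, 88), (81, 15, 93), (82, 12, 91), (81, 19, 93), (81, 18, 93), (80, 17, 91), (80, 12, 87), (69, 13, 76), (68, 60, 69), (106, 108, 103), (101, 100, 98), (66, 65, 63), (23, 26, 27)]
114 
116 
118 [(67, 67, 70), (88, 90, 88), (83, 87, 81), (45, 41, 49), (66, 19, 75), (96, 18, 105), (93, 18, 103), (93, 13, 103), (95, 20, 106), (92, 10, 100), (90, 9, 103), (89, 16, 100), (87, 14, 95), (85, 14, 93), (85, 22, 91), (76, 9, 87), (81, 9, 88), (79, 19, 87), (80, 19, 87), (67, 3, 75), (67, 59, 71), (105, 109, 103), (97, 95, 93), (64, 66, 63), (49, 49, 50)]
120 
122 
138 [199, 170, 187, 267, 341, 361, 364, 375, 367, 357, 319, 286, 413, 622, 529, 155, 174, 178] [200, 174, 169, 188, 234, 254, 285, 283, 298, 290, 275, 252, 403
[... 533 characters left out ...]
19, 314, 287, 282, 288, 269, 267, 343, 515, 550, 673, 757, 755] [1028, 1036, 1035, 1035, 942, 935, 935, 0, 933, 933, 935, 936, 940, 1033, 1034, 1036, 1037, 1039]
148 [750, 743, 747, 732, 506, 306, 310, 316, 311, 294, 262, 241, 439, 715, 753, 742, 741, 740] [755, 750, 753, 744, 526, 312, 328, 313, 278, 282, 274, 252, 456, 735, 756, 749, 745, 746] [1021, 1022, 1020, 1022, 945, 937, 936, 932, 935, 935, 935, 937, 942, 1022, 1025, 1018, 1022, 1025]
[903, 897, 901, 896, 896, 891, 888, 889, 884, 883, 879, 882, 881, 881, 879, 882, 882, 886, 884, 888, 888, 890, 886, 888, 892]
[1359, 906, 907, 906, 906, 898, 894, 892, 890, 889, 890, 886, 889, 888, 889, 889, 892, 891, 891, 898, 893, 895, 891, 898, 896]
```

```bash
python3 - <<'E'
from h import *
f=np.load("side0.npz")
p,d=bot.camera("side")
h=np.array([-.31,.95]); h/=np.linalg.norm(h)
def fr(D,rows,cols,r):
    o=[]
    for v in rows:
        for u in cols:
            if D[v,u]>0:o.append(P("side",float(u),float(v),D[v,u]))
    m=np.median(o,0);print(m.round(4),"axis",(m[:2]-h*r).round(4))
fr(f["d"],range(142,150),(227,228,229),.0108)
fr(d,range(108,120),(226,227,228,229),.0207)
p,d=bot.camera("top");X,C,u,v=cloud("top",p,d)
s=(C[:,0]>60)&(C[:,1]<.5*C[:,0])&(C[:,2]>60)&(np.hypot(X[:,0]-.589,X[:,1]+.19)<.03)&(X[:,2]>.165);Q=X[s]
print(len(Q),np.percentile(Q,[2,50,98],axis=0).round(4))
t=Q[Q[:,2]>.172];print(t.round(3)[:40:2].tolist())
E
```

```text
[ 0.5844 -0.1791  0.0735] axis [ 0.5878 -0.1894]
[ 0.5821 -0.169   0.1557] axis [ 0.5885 -0.1887]
55 [[ 0.5734 -0.1834  0.1659]
 [ 0.5928 -0.1759  0.1688]
 [ 0.606  -0.1697  0.1712]]
[[0.606, -0.18, 0.175]]
```

Emit:
apply_moves(targets=[0.03,-0.003,-0.003,0,0,0,0,0.07,-0.003,-0.003,0,0,0,0,0.11,-0.003,-0.003,0,0,0,0,0.14,-0.003,-0.003,0,0,0,0,0.16,-0.003,-0.003,0,0,0,0,0.16,-0.003,-0.003,0,0,0,0,0.16,-0.003,-0.003,0,0,0,0])

```text
clock: 7.47
eef_pos: [0.5875, -0.1919, 0.0606]
tool_rot: [-0.002, 0.708, 0.002, 0.707]
ft_force: [0.4, 1.5, 0.2]
grip_width: 0.0406
```

```bash
python3 - <<'E'
from h import *
n="side";p,d=bot.camera(n)
purple(p,d,n,[.5885,-.19])
cv2.imwrite(f"pics/s10.png",cv2.resize(p[60:200,160:320,::-1],None,fx=4,fy=4))
plan([.5885,-.19,.0055],[1,0.])
E
```

```text
side purple [220 120  16  19 273] [227.6 129.1] pct2 [ 0.5672 -0.207   0.0949] med [ 0.5848 -0.1744  0.1161] pct98 [ 0.6066 -0.1682  0.1268]
t 7.5167 pos [ 0.588  -0.192   0.0612] F [-0.4  0.4 -0.3] w 0.0408
axes x [-0.  0. -1.] y [-0.006  1.     0.   ] z [ 1.     0.006 -0.   ]
shift [0.223 0.008 0.002] mm [55.7  2.   0.6]
turn [ 0.012 -0.    -0.   ]
turn [-6.271  0.    -0.   ]
```

View pics/s10.png

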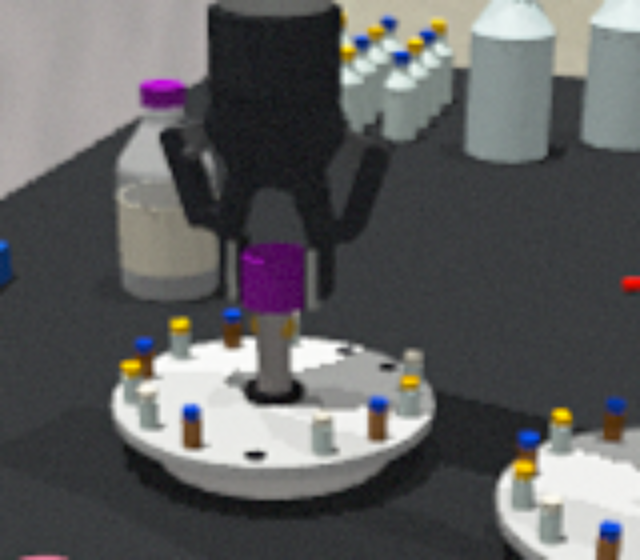

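Emit:
apply_moves(targets=[0.02,0.005,0,0,0,0,0,0.035,0.005,0,0,0,0,0,0.045,0.005,0,0,0,0,0,0.045,0.005,0,0,0,0,0,0.045,0.005,0,0,0,0,0])

```text
clock: 7.93
eef_pos: [0.5885, -0.1908, 0.0503]
tool_rot: [-0.002, 0.707, 0.002, 0.707]
ft_force: [1.4, -0.3, -0.3]
grip_width: 0.0407
```

```bash
python3 - <<'E'
from h import *
plan([.5885,-.19,.0055],[1,0.])
o=bot.get_obs();print(o["ft_force"],o["ft_torque"])
E
```

```text
t 7.9333 pos [ 0.5885 -0.1908  0.0503] F [ 1.4 -0.3 -0.3] w 0.0407
axes x [ 0.001 -0.    -1.   ] y [-0.006  1.    -0.   ] z [1.    0.006 0.001]
shift [ 0.179  0.003 -0.   ] mm [44.8  0.8 -0. ]
turn [0.012 0.002 0.   ]
turn [-6.271e+00 -1.000e-03  3.000e-03]
[ 1.43221323 -0.31489127 -0.33848262] [-0.07062935 -0.29740588  0.01097754]
```

Emit:
apply_moves(targets=[0.016,0,0,0,0,0,0,0.032,0,0,0,0,0,0,0.048,0,0,0,0,0,0,0.064,0,0,0,0,0,0,0.064,0,0,0,0,0,0])

```text
clock: 8.35
eef_pos: [0.588, -0.1911, 0.0339]
tool_rot: [-0.002, 0.707, 0.002, 0.707]
ft_force: [2.7, -1.7, 0.6]
grip_width: 0.041
```

```bash
python3 - <<'E'
from h import *
n="side";p,d=bot.camera(n)
purple(p,d,n,[.5885,-.19])
cv2.imwrite(f"pics/s11.png",cv2.resize(p[60:200,160:320,::-1],None,fx=4,fy=4))
plan([.5885,-.19,.0055],[1,0.])
E
```

```text
side purple [220 131  16  18 244] [227.6 139.9] pct2 [ 0.5674 -0.2064  0.0699] med [ 0.5839 -0.1735  0.0888] pct98 [ 0.6068 -0.1674  0.1003]
t 8.4 pos [ 0.5883 -0.191   0.034 ] F [ 2.6 -0.3 -0.9] w 0.0405
axes x [ 0.001 -0.    -1.   ] y [-0.006  1.    -0.   ] z [1.    0.006 0.001]
shift [0.114 0.004 0.001] mm [28.5  1.   0.2]
turn [0.012 0.002 0.001]
turn [-6.272e+00 -1.000e-03  3.000e-03]
```

View pics/s11.png

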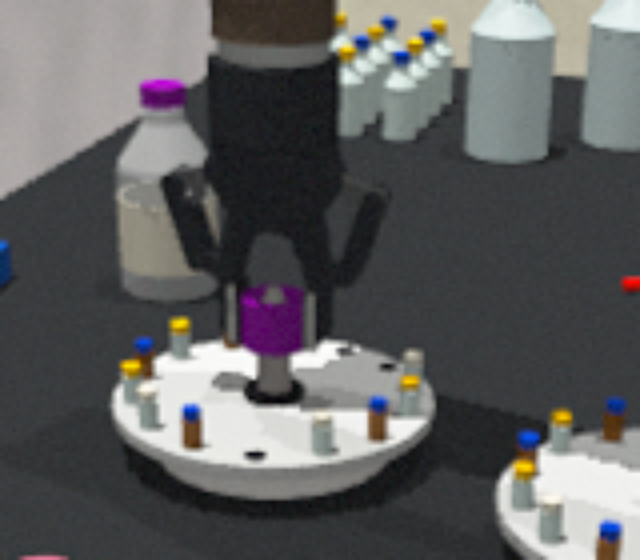

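Emit:
apply_moves(targets=[0.02,0,0.002,0,0,0,0,0.04,0,0.003,0,0,0,0,0.06,0,0.003,0,0,0,0,0.08,0,0.003,0,0,0,0,0.096,0,0.003,0,0,0,0,0.096,0,0.003,0,0,0,0,0.096,0,0.003,0,0,0,0])

```text
clock: 8.98
eef_pos: [0.5875, -0.1903, 0.0089]
tool_rot: [-0.002, 0.708, 0.002, 0.706]
ft_force: [0.6, 0.0, -0.9]
grip_width: 0.0405
```

```bash
python3 - <<'E'
from h import *
n="side";p,d=bot.camera(n)
purple(p,d,n,[.5885,-.19])
cv2.imwrite(f"pics/s12.png",cv2.resize(p[60:200,160:320,::-1],None,fx=4,fy=4))
plan([.5885,-.19,.0055],[1,0.])
E
```

```text
side purple [220 142  16  17 223] [227.6 151. ] pct2 [ 0.5669 -0.1908  0.0437] med [ 0.5825 -0.1723  0.0612] pct98 [ 0.6064 -0.1669  0.0751]
t 9.0333 pos [ 0.5879 -0.1904  0.0092] F [ 0.   0.  -1.5] w 0.0405
axes x [-0.002  0.001 -1.   ] y [-0.006  1.     0.001] z [ 1.     0.006 -0.002]
shift [0.015 0.002 0.002] mm [3.7 0.4 0.6]
turn [ 0.012 -0.003 -0.001]
turn [-6.271e+00  2.000e-03 -5.000e-03]
```

View pics/s12.png

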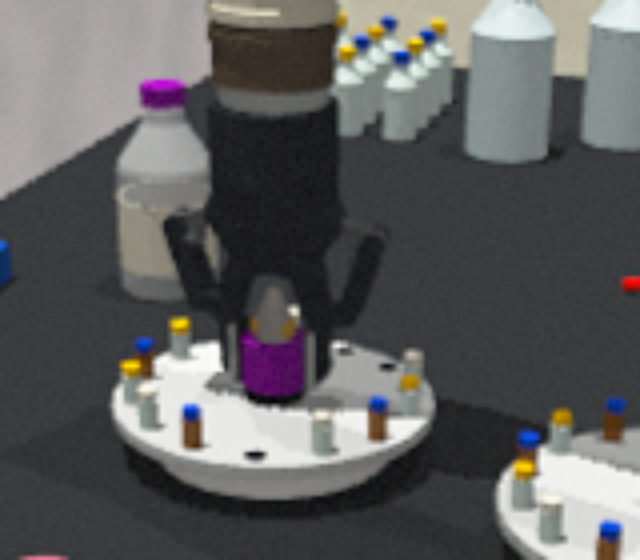

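Balls are already showing above the collar. About 3–4 mm are left, so I'll press gently.

Emit:
apply_moves(targets=[0.008,0,0.001,0,0,0,0,0.014,0,0.001,0,0,0,0,0.018,0,0.001,0,0,0,0,0.018,0,0.001,0,0,0,0])

```text
clock: 9.37
eef_pos: [0.5889, -0.1907, 0.0061]
tool_rot: [-0.002, 0.707, 0.002, 0.707]
ft_force: [-1.2, 1.2, 3.3]
grip_width: 0.0406
```

Emit:
apply_moves(targets=[0.006,0,0,0,0,0,0,0.01,0,0,0,0,0,0,0.01,0,0,0,0,0,0,0.01,0,0,0,0,0,0])

```text
clock: 9.7
eef_pos: [0.589, -0.1907, 0.006]
tool_rot: [-0.002, 0.707, 0.002, 0.708]
ft_force: [-6.4, 2.4, 14.5]
grip_width: 0.0409
```

```bash
python3 - <<'E'
from h import *
n="side";p,d=bot.camera(n)
purple(p,d,n,[.5885,-.19])
cv2.imwrite(f"pics/s13.png",cv2.resize(p[90:190,180:280,::-1],None,fx=6,fy=6))
plan([.5885,-.19,.0055],[1,0.])
E
```

```text
side purple [219 142  17  18 216] [226.8 151.7] pct2 [ 0.5695 -0.1972  0.0414] med [ 0.5841 -0.1725  0.0594] pct98 [ 0.6077 -0.1671  0.0726]
t 9.75 pos [ 0.589  -0.1907  0.006 ] F [-5.9  1.7 15.5] w 0.0409
axes x [ 0.001 -0.    -1.   ] y [-0.006  1.    -0.   ] z [1.    0.006 0.001]
shift [ 0.002  0.003 -0.002] mm [ 0.5  0.7 -0.5]
turn [0.012 0.003 0.001]
turn [-6.271e+00 -1.000e-03  5.000e-03]
```

View pics/s13.png

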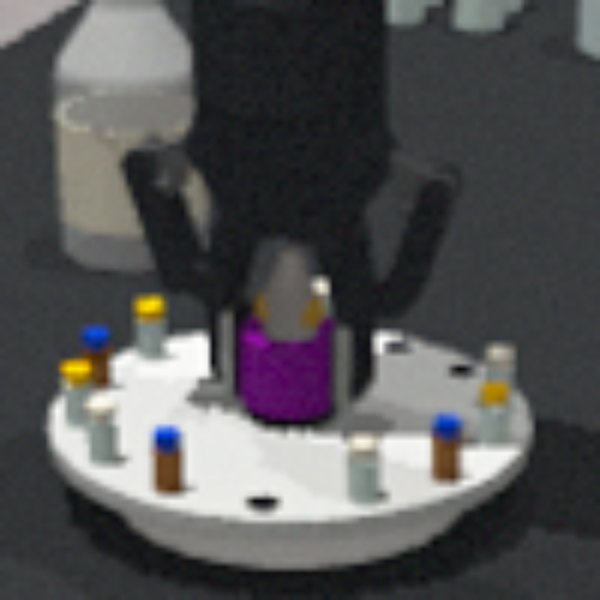

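Stall at 15 N with the underside at z≈0.041, so it is home. I'll relieve the force, open, and rise straight up.

Emit:
apply_moves(targets=[-0.008,0,-0.002,0,0,0,0,-0.01,0,-0.002,0,0,0,0.4,-0.01,0,-0.002,0,0,0,0.9,-0.01,0,-0.002,0,0,0,0.9,-0.01,0,-0.002,0,0,0,0.9,-0.01,0,-0.002,0,0,0,0.9,-0.01,0,-0.002,0,0,0,0.9])

```text
clock: 10.33
eef_pos: [0.5883, -0.1906, 0.0052]
tool_rot: [-0.002, 0.707, 0.002, 0.707]
ft_force: [-0.5, -0.2, 0.7]
grip_width: 0.0773
```

```bash
python3 - <<'E'
from h import *
n="side";p,d=bot.camera(n)
purple(p,d,n,[.5885,-.19])
cv2.imwrite(f"pics/s14.png",cv2.resize(p[90:190,180:280,::-1],None,fx=6,fy=6))
plan([.5885,-.19,.0055],[1,0.])
E
```

```text
side purple [220 143  17  17 229] [227.9 151.7] pct2 [ 0.5669 -0.2023  0.0412] med [ 0.5816 -0.1727  0.0588] pct98 [ 0.6066 -0.1664  0.0723]
t 10.3833 pos [ 0.5883 -0.1907  0.0053] F [ 0.1 -1.   1.3] w 0.0768
axes x [-0.  0. -1.] y [-0.006  1.     0.   ] z [ 1.     0.006 -0.   ]
shift [-0.001  0.003  0.001] mm [-0.2  0.7  0.2]
turn [ 0.012 -0.001 -0.   ]
turn [-6.271e+00  0.000e+00 -1.000e-03]
```

View pics/s14.png

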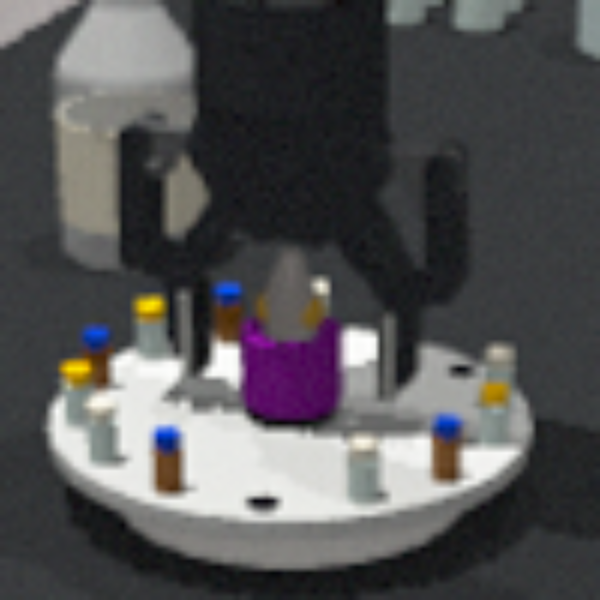

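Released, with both pads clear. Going up.

Emit:
apply_moves(targets=[-0.05,0,0,0,0,0,0.9,-0.15,0,0,0,0,0,0.9,-0.3,0,0,0,0,0,0.9,-0.45,0,0,0,0,0,0.9,-0.6,0,0,0,0,0,0.9,-0.7,0,0,0,0,0,0.9,-0.7,0,0,0,0,0,0.9])

```text
clock: 10.97
eef_pos: [0.5921, -0.1919, 0.1883]
tool_rot: [-0.004, 0.703, 0.001, 0.711]
ft_force: [0.9, 0.3, 0.4]
grip_width: 0.077
```

Emit:
apply_moves(targets=[0,0.15,-0.05,0,0,0,0.9,0,0.3,-0.1,0,0,0,0.9,0,0.45,-0.15,0,0,0,0.9,0,0.6,-0.2,0,0,0,0.9,0,0.75,-0.25,0,0,0,0.9,0,0.9,-0.3,0,0,0,0.9,0,0.9,-0.3,0,0,0,0.9,0,0.9,-0.3,0,0,0,0.9])

```text
clock: 11.63
eef_pos: [0.5113, 0.0357, 0.1804]
tool_rot: [-0.004, 0.707, 0.004, 0.707]
ft_force: [-0.2, -0.5, 0.3]
grip_width: 0.0769
```

```bash
python3 - <<'E'
from h import *
o=[]
for n in("side","top"):
    p,d=bot.camera(n);purple(p,d,n,[.5885,-.19]);cv2.imwrite(f"pics/{n}15.png",p[...,::-1])
    b=p[100:190,180:280,::-1] if n=="side" else p[90:190,305:405,::-1]
    o.append(cv2.resize(b,(400,400)))
cv2.imwrite("pics/c15.png",np.hstack(o));plan([.5885,-.19,.0055])
E
```

```text
side purple [220 142  17  18 240] [227.9 151.2] pct2 [ 0.5673 -0.2842  0.0295] med [ 0.5821 -0.173   0.0597] pct98 [ 0.6323 -0.1669  0.0725]
top purple [350 128  22  21 216] [359.7 139.4] pct2 [ 0.5693 -0.209   0.0474] med [ 0.5826 -0.1832  0.0717] pct98 [ 0.6088 -0.1702  0.0766]
t 11.7333 pos [0.5122 0.0335 0.1804] F [ 0.5 -0.5  0.2] w 0.0764
axes x [ 0.    -0.001 -1.   ] y [-0.006  1.    -0.001] z [1.    0.006 0.   ]
shift [ 0.7   -0.896  0.299] mm [ 175.  -223.9   74.8]
```

View pics/c15.png

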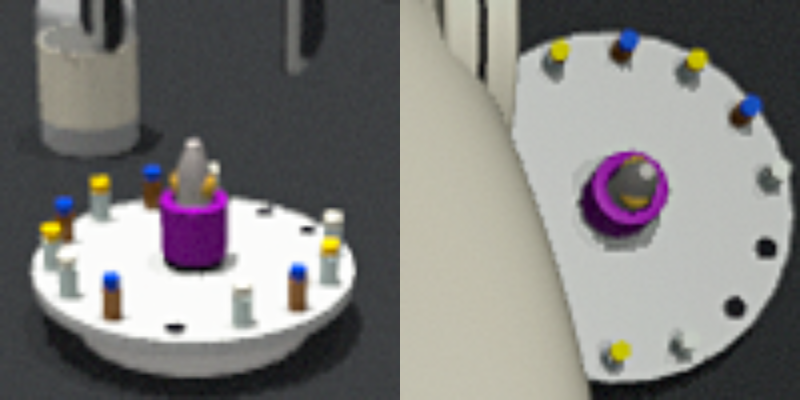

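View pics/side15.png

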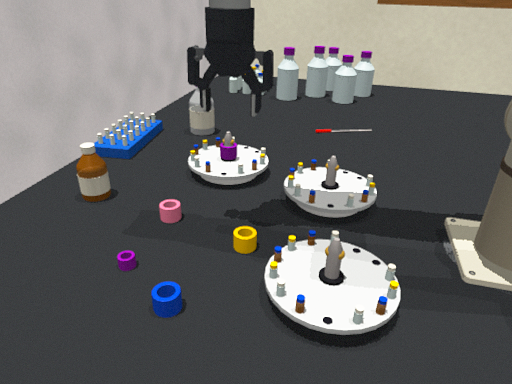

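The collar sits home at (228,151): its top is at z≈0.0725 against 0.073 expected, and both balls show above it. The other collars have not moved.

```bash
python3 -c "
from workcell import bot
print(bot.get_obs()['joint_vel'].round(3));print(bot.job_done())"
```

```text
[-0.028  0.01   0.01   0.     0.002  0.003]
the job is handed in; nothing more can be done
None
```

I put the large purple collar on the rightmost carousel's spindle, pressed it past the balls until it stopped at 15 N, let go, and handed the job in at about 11.7 s.

- **Last checks:** in the side view the collar's top is at z ≈ 0.0725, against 0.073 expected when home. Both views show the two brass balls above its rim. The gripper is clear, and the yellow, blue, pink and small purple collars look unmoved.
- **Disagreement:** the reported TCP height was about 35 mm lower than the cameras, the table contact and the seat contact showed. I worked heights from the camera and contact instead. Reported x and y agreed with the cameras to 1–2 mm.
- **Click not seen in the force:** I took force readings only at the end of each move, so none caught the 5–12 N of passing the balls. The evidence that it clicked home is the height, the stop at 15 N and the balls showing above the collar.

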